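# Vent an anaerobic jar through its lock-nut valve

### The job

The anaerobic jar with the culture dishes has to be vented before its lid can come off. Unscrew the tiny knurled lock nut of the vent valve on the lid all the way up to the head of the valve pin, then push the freed pin down until you feel it bottom and keep it there for about two seconds with a push of about 12 N (much less may not open the valve, much more bends the thin pin). Let the pin spring back and leave the nut unscrewed, without shoving or tipping the jar or disturbing the things that stand near it.

Things in the scene. Friction and masses are not known exactly. Their poses are not given: they have to be found in the camera images.
- jar: the anaerobic jar, loose on the bench, 2 to 3 kg: a clear cylinder 116 mm across with four culture dishes inside, aluminium lid 128 mm across held by three latches (138 mm over them). Origin: centre of its underside, z up. Lid top at 116 mm; black lifting knob mid-lid (22 mm across, top at 128.5 mm); barbed hose port at x +26, y -24 mm (top at 135 mm); vent valve at x -30, y 0 mm.
- stem_top (a point): centre of the upper end of the valve's fixed upright stem (9 mm thick, 34 mm tall above the lid, part of the jar), 150 mm above the jar's underside; the nut sits on it when screwed down. Inside it is the valve core on which the pin bottoms: the pin's stroke is anything from 1.2 to 4.3 mm, as deep as the core happens to be set, which cannot be seen.
- lock_nut (a joint): turn of the knurled lock nut in rad: 0 = screwed down tight on the stem, grows anticlockwise seen from above (right-hand thread, steep thread, 5.4 mm rise a turn), 5.6 = stopped under the pin's head, 4.8 mm up. It starts between 0 and 0.5, turns stiffly (about 0.05 N m) and stays where it is left. While it is down it blocks the pin; the pin can only go down as far as the nut has been raised.
- nut_middle (a point): centre of the knurled lock nut, a brass cylinder 13 mm across and 9 mm tall with upright axis, threaded on the valve pin, which it moves with. Free all round for 29 mm below its underside down to the lid, except for the stem.
- valve_tip: head of the valve pin: a brass button 7 mm across, 4 mm tall, on the nut's axis above the nut. Origin: middle of its top face, z up; 167.8 mm above the jar's underside when up. It slides straight down against a spring (2 N to start, 0.9 N more a mm) until it bottoms hard. Surely open only when bottomed with over 9 N; bends over 16 N. Springs back by itself.
- petri_dish: an open glass petri dish, 93 mm across, 16 mm tall, loose on the bench beside the jar; origin centre of underside; leave it alone.
- sample_jar: a glass sample jar with black lid, 55 mm across, 82 mm tall, loose on the bench beside the jar; origin centre of underside; leave it alone.
- marker_pen: a marker pen 130 mm long, 11 mm thick, lying loose beside the jar; origin underside of its middle; leave it alone.

How it is judged:
On the way, in this order (a step that is already met when the one before it is completed fails the run):
1. the lock nut is unscrewed nearly or fully up to the pin's head (at least 5.2 of 5.6 rad) (value of joint lock_nut above 5.2 rad), for 0.2 s.
2. the robot's fingers keep the pin bottomed with more than 9 N on its head for 1.5 s (contact force between the fingers and valve_tip above 9 N and z of valve_tip in the frame of jar below 0.167 m), for 1.5 s.
At the end, for the whole second after the job is handed in: The lock nut is still unscrewed (at least 5.0 rad), the valve pin is back up within 1 mm, the jar stands flat and at rest with its valve within 20 mm of where it was (value of joint lock_nut above 5 rad and z of valve_tip in the frame of jar above 0.167 m and angle between jar's own z axis and vertical below 0.02 rad and distance of stem_top from where it was at the start of the episode below 0.02 m and linear speed of jar below 0.01 m/s); the robot touches nothing.
It fails at once if the valve pin's head is pushed with more than 16 N (contact force between anything else and valve_tip above 16 N).
It fails at once if the jar is tipped by more than 0.1 rad or its valve is shoved by more than 25 mm (angle between jar's own z axis and vertical above 0.1 rad or distance of stem_top from where it was at the start of the episode above 0.025 m).
It fails at once if the petri dish, the sample jar or the marker pen is moved by more than 20 mm (distance of any of petri_dish, sample_jar, marker_pen from where it was at the start of the episode above 0.02 m).
It also fails if it takes over 72 s, if anything falls off the work surface, if the arm or the gripper's body presses on something with over 40 N, if the wrist force passes 120 N, or if a joint passes its speed limit or range.

### The arm

A 7-joint arm with a two-finger parallel gripper is mounted at the origin on a cart in front of the work surface, level with it; the furniture and walls round the work are solid. World frame = base frame: x ahead of the robot, y to its left, z up, the work surface at z = 0. Lengths are in m, angles in rad, forces in N, time in s.
With the tool pointing down it reaches from about 0.4 to 0.875 m from the base axis. Payload 19.3 kg.
Tool frame: the origin (TCP) lies at the very end of the fingers, on their centre line; the grasp point (between the pads) lies 19 mm behind it; z points along the fingers, y is the line along which they close (so a half turn about z gives the same grasp; the last joint's range is limited). The gripper opens to 85 mm and grips with 20 to 120 N. Pads are 22 mm wide; open, the fingers measure 114 mm over their backs; the gripper's body (76 mm by 85 mm) begins 54 mm behind the grasp point. The pads swing forward as they close: fully open they stand 13 mm farther back than shut.
Start: joints at [-1.269, 0.521, -0.036, 1.599, 0.021, 1.021, -0.113], TCP at [0.227, 0.582, 0.202] pointing down, gripper open.
Joint ranges: [-2.91, 2.91], [-0.3, 2.13], [-1.5, 1.42], [0.17, 2.43], [-1.26, 4.41], [0.16, 1.93], [-2.52, 2.52]. Speed limits (rad/s): [1.89, 1.89, 2.39, 2.39, 3.01, 3.01, 3.01].

### API

Orientations are given as [roll, pitch, yaw] about the fixed x, y, z axes, in that order (R = Rz(yaw) Ry(pitch) Rx(roll)).
In Python, from workcell import bot gives the robot as it stands. The module is installed in compiled form; this text tells all that it offers.
- The arm moves only by the tool apply_moves, never from a script. Its arguments are lists of equal length, an entry for each row: "claw": the finger opening in m, from 0 to 0.0854; "xyz": the shift along the tool's x, y, z in m, a list of three; "twist": the turn, a rotation vector about the tool's x, y, z in rad, a list of three. A call has 1 to 20 rows; each row shifts and turns the commanded pose from where the row before left it, along the tool's axes as they then stand; what a row does not reach is not made up. A row lasts 1/10 s, in which the tool goes at most 50 mm and 8.59 degrees, less where a joint would pass 70% of its speed; a pose out of reach is approached as far as the arm can. A call with a gripper value outside its range is refused whole. The fingers move at their own pace and stop on an object; "force" is the grip in N (left out, the last holds). Time passes only in rows, so rows that do not move let the fingers close. It gives the time, the measured TCP pose, the force, the opening and the grip force at its end, in the units of the state.
- bot.observe(): the state, without advancing time (a new reading comes with each control period).
- bot.grab_frame(name): name is "side" or "top" or "wrist"; returns a dict with "img" (384x512x3 uint8, red, green, blue), "vfov" (degrees; the focal length in pixels is half the picture's height over the tangent of half this angle, whatever the lens; pixels are square), "cx", "cy" (the principal point, pixels), "distortion" ([k1, k2, p1, p2, k3] as OpenCV has them; the pictures are not rectified), "view" (4x4, takes a point from world to camera coordinates). Camera axes: x right, y up, looking along -z (the intrinsics and any distortion apply to the point x, -y, -z); pixel columns grow to the right and rows downward; lengths in m; the calibration is good to about 2 mm. A picture is of the moment at which its call begins. There is no depth.
- bot.job_done(): hands the job in; it is judged then, once.
Trained networks look in the newest picture that a camera, given by its name, has taken for a name from the list of things; names that differ only in an ending like _2 or _b are one class to them, and where a whole thing is asked for, a point or a joint stands for the part that bears it (a point fixed in the world has none). Each returns a list of dicts, best first, with "score" (0 to 1); they miss things now and then, are a little off and sometimes report something else, mostly with a low value. They report only what shows in the picture. A call takes as long as a camera call.
- bot.find_in(camera, query): "position" ([x, y, z] in m, in world coordinates, good to about 4 mm: the middle of the surface that is visible of it).
The state is a dict: "clock": time; "qpos": joint angles; "qd": joint speeds; "joint_efforts": joint torques, N m; "position": TCP position; "tool_rot": TCP orientation; "force": force on the tool from outside, world axes, zero at the start; "moment": the same for the moment, N m; "grip_width": finger opening in m; "finger_force": force on a finger pad.
Only numpy, scipy, OpenCV 4.12 (cv2) and the standard library are available. Lean on these libraries where they do the work, as an engineer would, in place of code of your own. Each camera call takes 0.05 s, during which the arm holds its last target. There are 200 camera calls.

## Working session

There is one attempt and no reset: what is moved stays moved. The work goes in short steps, Python scripts to look and compute and a tool call to move; the robot and the scene stay as the last step left them, time stands still between calls to the robot, and variables do not carry over. Pictures are saved under pics/ and viewed, at most 12 in all, crops included, and the job is handed in when it is done.

Besides the shell and the picture viewer there is one more tool, called after ">>>" as name(argument=value, ...) on one line, values as JSON. apply_moves: Moves the arm, as the interface text tells. Its arguments: {"type":"object","properties":{"claw":{"type":"array"},"xyz":{"type":"array"},"twist":{"type":"array"},"force":{"type":"number"}},"required":["claw","xyz","twist"]}

```bash
mkdir -p pics
cat > h.py <<'E'
import numpy as np, cv2
from workcell import bot
def save(f,n): cv2.imwrite(f'pics/{n}.png',cv2.cvtColor(f['img'],cv2.COLOR_RGB2BGR))
def cam(f):
    fl=192/np.tan(np.radians(f['vfov'])/2)
    return np.array([[fl,0,f['cx']],[0,fl,f['cy']],[0,0,1]]),np.array(f['distortion'],float),np.array(f['view'])
def proj(f,p):
    K,d,V=cam(f); D=np.diag([1,-1,-1]); R=D@V[:3,:3]; t=D@V[:3,3]
    return cv2.projectPoints(np.atleast_2d(np.array(p,float)),cv2.Rodrigues(R)[0],t,K,d)[0].reshape(-1,2)
def ray(f,uv):
    K,d,V=cam(f); n=cv2.undistortPoints(np.array([[uv]],float),K,d)[0,0]
    R=V[:3,:3]; o=-R.T@V[:3,3]; v=R.T@np.array([n[0],-n[1],-1]); return o,v/np.linalg.norm(v)
def tri(rs):
    A=sum(np.eye(3)-np.outer(v,v) for o,v in rs); b=sum((np.eye(3)-np.outer(v,v))@o for o,v in rs); return np.linalg.solve(A,b)
E
python3 - <<'E'
from h import *
np.set_printoptions(precision=4,suppress=True)
s=bot.observe(); print({k:np.round(v,3) for k,v in s.items()})
for c in('side','top'):
    f=bot.grab_frame(c); save(f,c+'0')
    o=-np.array(f['view'])[:3,:3].T@np.array(f['view'])[:3,3]; print(c,o,f['vfov'],f['distortion'])
    for q in('jar','stem_top','nut_middle','valve_tip','petri_dish','sample_jar','marker_pen'):
        r=bot.find_in(c,q)[:2]; print(q,[(np.round(x['position'],3),round(x['score'],2),proj(f,x['position'])[0].round()) for x in r])
a=cv2.imread('pics/side0.png');b=cv2.imread('pics/top0.png')
E
```

```text
{'clock': np.float64(0.0), 'qpos': array([-1.269,  0.522, -0.036,  1.6  ,  0.021,  1.021, -0.113]), 'qd': array([-0.001,  0.001,  0.001, -0.   , -0.001, -0.   ,  0.001]), 'joint_efforts': array([ -0.001, -92.711,   1.979, -36.993,   0.018,   0.008,  -0.   ]), 'position': array([0.227, 0.582, 0.202]), 'tool_rot': array([-3.14,  0.  ,  2.77]), 'force': array([-0.612,  0.248,  0.884]), 'moment': array([ 0.027, -0.023, -0.008]), 'finger_force': np.float64(0.0), 'grip_width': np.float64(0.085)}
side [ 0.3598 -0.652   0.4806] 49.89910104835241 [-0.0299  0.      0.      0.      0.    ]
jar [(array([0.489, 0.126, 0.084]), 0.62, array([253., 204.]))]
stem_top [(array([0.483, 0.127, 0.083]), 0.63, array([250., 205.]))]
nut_middle []
valve_tip []
petri_dish [(array([ 0.513,  0.04 , -0.002]), 0.74, array([272., 259.]))]
sample_jar [(array([0.46 , 0.305, 0.084]), 0.46, array([229., 174.]))]
marker_pen [(array([0.372, 0.215, 0.008]), 0.58, array([198., 221.]))]
top [0.4157 0.1087 0.9669] 49.7394012628303 [0.0177 0.     0.     0.     0.    ]
jar [(array([0.491, 0.166, 0.113]), 0.93, array([237., 203.]))]
stem_top [(array([0.489, 0.172, 0.112]), 0.8, array([234., 204.]))]
nut_middle []
valve_tip []
petri_dish [(array([0.514, 0.026, 0.005]), 0.58, array([299., 195.]))]
sample_jar [(array([0.469, 0.296, 0.08 ]), 0.92, array([177., 216.]))]
marker_pen [(array([0.372, 0.231, 0.006]), 0.65, array([213., 259.]))]
```

View pics/side0.png

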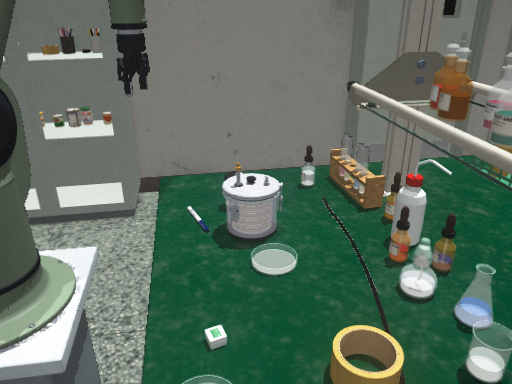

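View pics/top0.png

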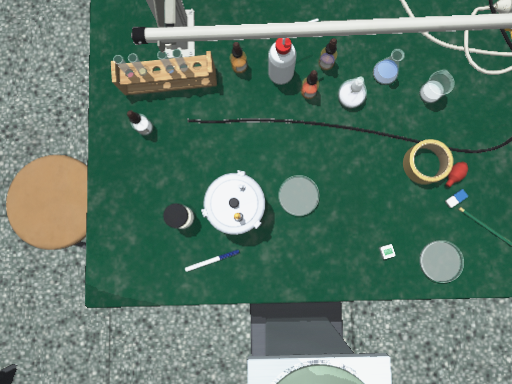

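Run:
```python
import cv2,numpy as np
a=cv2.imread('pics/side0.png')[155:205,215:265];b=cv2.imread('pics/top0.png')[190:240,213:263]
cv2.imwrite('pics/z0.png',np.hstack([cv2.resize(x,(400,400),interpolation=cv2.INTER_CUBIC) for x in(a,b)]))
```

```text
(no output)
```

View pics/z0.png

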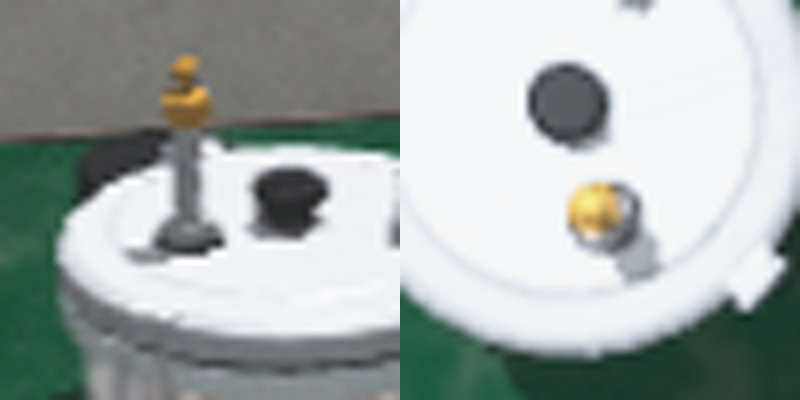

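Run:
```python
from h import *
np.set_printoptions(precision=4,suppress=True)
S=bot.grab_frame('side');T=bot.grab_frame('top');W=bot.grab_frame('wrist');save(W,'w0')
def at(f,uv,z):
    o,v=ray(f,uv); return o+v*(z-o[2])/v[2]
print(at(S,(237.9,161.8),.1678),at(S,(237.9,167.5),.155),at(T,(236.8,215.7),.160))
print(tri([ray(S,(237.9,167.5)),ray(T,(236.8,215.7))]))
print('knob',at(T,((568-400)/8+212.6,189.6+100/8),.1285))
V=np.array(W['view']);s=bot.observe();from scipy.spatial.transform import Rotation as R
M=np.eye(4);M[:3,:3]=R.from_euler('xyz',s['tool_rot']).as_matrix();M[:3,3]=s['position']
print(np.linalg.inv(M)@np.linalg.inv(V),W['vfov'])
```

```text
[0.464  0.1665 0.1678] [0.4637 0.166  0.155 ] [0.4616 0.1629 0.16  ]
[0.4626 0.1631 0.1561]
knob [0.4912 0.171  0.1285]
[[-0.0008  0.9452  0.3265  0.0837]
 [ 1.      0.001  -0.0005 -0.0014]
 [-0.0008  0.3265 -0.9452 -0.171 ]
 [ 0.      0.      0.      1.    ]] 64.9126102702089
```

>>> apply_moves(claw=[0.05,0.05,0.05,0.05,0.05,0.05,0.05,0.05,0.05,0.05,0.05,0.05,0.05,0.05,0.05,0.05,0.05,0.05], xyz=[[-0.0247,-0.0202,0],[-0.0247,-0.0202,0],[-0.0247,-0.0202,0],[-0.0247,-0.0202,0],[-0.0247,-0.0202,0],[-0.0247,-0.0202,0],[-0.0247,-0.0202,0],[-0.0247,-0.0202,0],[-0.0247,-0.0202,0],[-0.0247,-0.0202,0],[-0.0247,-0.0202,0],[-0.0247,-0.0202,0],[-0.0247,-0.0202,0],[-0.0247,-0.0202,0],[-0.0247,-0.0202,0],[0,0,0],[0,0,0],[0,0,0]], twist=[[0,0,0],[0,0,0],[0,0,0],[0,0,0],[0,0,0],[0,0,0],[0,0,0],[0,0,0],[0,0,0],[0,0,0],[0,0,0],[0,0,0],[0,0,0],[0,0,0],[0,0,0],[0,0,0],[0,0,0],[0,0,0]], force=20)

```text
clock: 2.75
position: [0.4618, 0.1662, 0.2024]
tool_rot: [3.141, -0.0, 2.771]
force: [0.3, 0.5, 0.3]
grip_width: 0.0502
finger_force: 0.0
```

Run:
```python
from h import *
np.set_printoptions(precision=4,suppress=True)
s=bot.observe();print(s['position'],s['tool_rot'],s['qpos'],s['force'],s['moment'])
W=bot.grab_frame('wrist');save(W,'w1')
print(proj(W,[[.4625,.165,.1678],[.4625,.165,.155],s['position']]))
for q in('nut_middle','valve_tip'): print(bot.find_in('wrist',q)[:2])
```

```text
[0.4618 0.1662 0.2024] [ 3.1414 -0.0002  2.7707] [-0.5446  0.3099  0.098   1.9494 -0.039   0.8841  0.7734] [0.3334 0.5106 0.312 ] [ 0.0045 -0.0204  0.0024]
[[256.3674 208.3111]
 [256.3178 202.014 ]
 [257.8771 227.7986]]
[{'position': [0.4573, 0.1627, 0.1526], 'score': 0.58}]
[{'position': [0.4642, 0.1654, 0.1726], 'score': 0.55}, {'position': [0.4554, 0.1643, 0.1537], 'score': 0.36}]
```

View pics/w1.png

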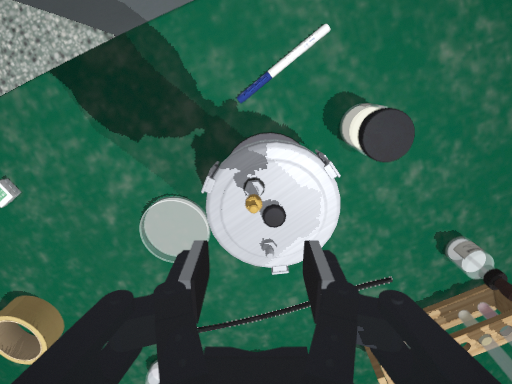

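>>> apply_moves(claw=[0.05,0.05,0.05,0.05,0.05,0.05,0.05,0.05,0.05,0.05,0.05,0.05,0.05,0.05,0.05,0.05,0.05,0.05], xyz=[[0,0,0],[0,0,0],[0,0,0],[0,0,0],[0,0,0],[0,0,0],[0,0,0],[0,0,0],[0,0,0],[0,0,0],[0,0,0],[0,0,0],[0,0,0],[0,0,0],[0,0,0],[0,0,0],[0,0,0],[0,0,0]], twist=[[0,0,0.147],[0,0,0.147],[0,0,0.147],[0,0,0.147],[0,0,0.147],[0,0,0.147],[0,0,0.147],[0,0,0.147],[0,0,0.147],[0,0,0.147],[0,0,0.147],[0,0,0.147],[0,0,0.147],[0,0,0.147],[0,0,0.147],[0,0,0.147],[0,0,0],[0,0,0]])

```text
clock: 4.7
position: [0.4619, 0.1659, 0.2023]
tool_rot: [3.142, 0.0, 0.423]
force: [0.5, -0.3, -0.1]
grip_width: 0.0502
finger_force: 0.0
```

Run:
```python
from h import *
np.set_printoptions(precision=4,suppress=True)
s=bot.observe();print(s['position'],s['tool_rot'],s['qpos'],s['force'],s['moment'])
W=bot.grab_frame('wrist');save(W,'w2')
print(proj(W,[[.4625,.165,.1678],[.4625,.165,.155],s['position']]))
a=cv2.resize(cv2.imread('pics/w1.png')[170:220,230:280],(400,400),interpolation=cv2.INTER_CUBIC)
u,v=proj(W,[[.4625,.165,.16]])[0].round().astype(int)
print('crop2 origin',u-25,v-25)
b=cv2.resize(cv2.imread('pics/w2.png')[v-25:v+25,u-25:u+25],(400,400),interpolation=cv2.INTER_CUBIC)
cv2.imwrite('pics/z1.png',np.hstack([a,b]))
```

```text
[0.4619 0.1659 0.2023] [3.1415 0.0002 0.4233] [-0.9517  0.3646  0.6284  1.968  -0.2724  0.8927 -1.3293] [ 0.5075 -0.2889 -0.1141] [0.0582 0.0089 0.0428]
[[255.4242 206.9215]
 [255.4634 200.6572]
 [253.647  228.029 ]]
crop2 origin 230 178
```

View pics/z1.png

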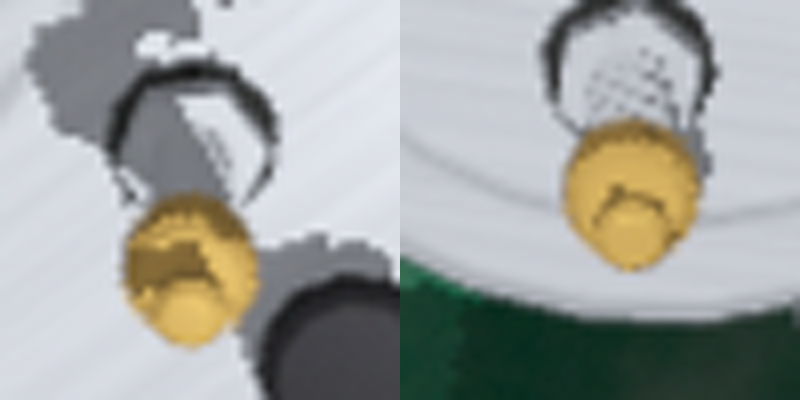

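Run:
```python
from h import *
np.set_printoptions(precision=4,suppress=True)
W=bot.grab_frame('wrist');s=bot.observe()
from scipy.spatial.transform import Rotation as R
def mat(p,r):
    M=np.eye(4);M[:3,:3]=R.from_euler('xyz',r).as_matrix();M[:3,3]=p;return M
M2=mat(s['position'],s['tool_rot']);M1=mat([.4618,.1662,.2024],[3.1414,-.0002,2.7707])
C=np.array(W['view'])@M2 # tool->cam
A=[];b=[]
for M,uv in((M1,(253.3,208.6)),(M2,(258.5,207.2))):
    f=dict(W);f['view']=C@np.linalg.inv(M)
    o,v=ray(f,uv);P=o+v*(.1678-o[2])/v[2];print(P)
    Rm=M[:2,:2]; A.append(np.hstack([np.eye(2),Rm]));b.append(P[:2])  # P = nut + R*b
x=np.linalg.solve(np.vstack(A),np.hstack(b));print('valve',x[:2],'bias',x[2:])
d=np.linalg.inv(M2)@np.array([x[0],x[1],.1545,1]);print('tool shift',d[:3])
```

```text
[0.4627 0.1651 0.1678]
[0.4633 0.1627 0.1678]
valve [0.4625 0.1638] bias [0.0003 0.0013]
tool shift [-0.0004  0.0018  0.0479]
```

>>> apply_moves(claw=[0.05,0.05,0.05,0.05,0.05,0.05,0.05,0.05,0.05,0.03,0.03,0.022,0.022,0.018,0.018,0.018], xyz=[[-0.0004,0.0018,0.008],[0,0,0.008],[0,0,0.008],[0,0,0.008],[0,0,0.008],[0,0,0.008],[0,0,0.008],[0,0,0.008],[0,0,0],[0,0,0],[0,0,0],[0,0,0],[0,0,0],[0,0,0],[0,0,0],[0,0,0]], twist=[[0,0,0],[0,0,0],[0,0,0],[0,0,0],[0,0,0],[0,0,0],[0,0,0],[0,0,0],[0,0,0],[0,0,0],[0,0,0],[0,0,0],[0,0,0],[0,0,0],[0,0,0],[0,0,0]], force=20)

```text
clock: 6.4
position: [0.4626, 0.1636, 0.1385]
tool_rot: [-3.142, -0.0, 0.418]
force: [-0.3, -0.7, 0.7]
grip_width: 0.0178
finger_force: 0.0
```

Run:
```python
from h import *
np.set_printoptions(precision=4,suppress=True)
s=bot.observe();print(s['position'],s['tool_rot'],s['qpos'],s['force'],s['moment'],s['grip_width'],s['finger_force'])
W=bot.grab_frame('wrist');save(W,'w3')
u,v=proj(W,[[.4625,.1638,.155]])[0].round().astype(int); print(u,v)
cv2.imwrite('pics/z2.png',cv2.resize(cv2.imread('pics/w3.png')[v-50:v+50,u-65:u+65],(780,600),interpolation=cv2.INTER_CUBIC))
```

```text
[0.4626 0.1636 0.1385] [-3.1416 -0.0001  0.4178] [-0.8873  0.4599  0.5662  2.0313 -0.3581  0.7469 -1.2547] [-0.293  -0.6915  0.7335] [-0.0179 -0.0154 -0.0028] 0.017799812333162038 0.0
253 241
```

View pics/z2.png

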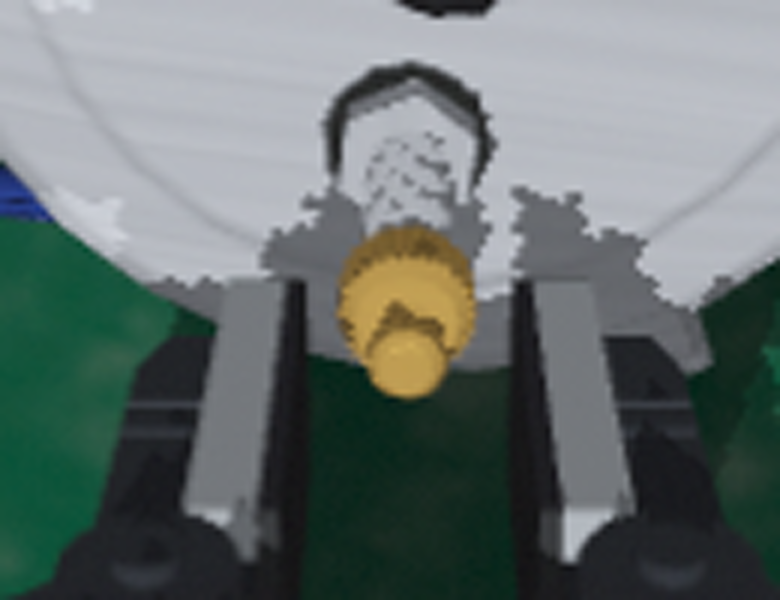

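>>> apply_moves(claw=[0.014,0.012,0.01,0.01,0.01], xyz=[[0,0,0],[0,0,0],[0,0,0],[0,0,0],[0,0,0]], twist=[[0,0,0],[0,0,0],[0,0,0],[0,0,0],[0,0,0]], force=25)

```text
clock: 6.95
position: [0.4625, 0.1636, 0.1384]
tool_rot: [3.142, 0.0, 0.418]
force: [0.3, -0.2, -0.1]
grip_width: 0.01
finger_force: 0.0
```

Run:
```python
from h import *
W=bot.grab_frame('wrist');save(W,'w4')
s=bot.observe();print(s['grip_width'],s['finger_force'])
u,v=253,241
a=cv2.resize(cv2.imread('pics/w4.png')[v-50:v+50,u-50:u+50],(400,400),interpolation=cv2.INTER_CUBIC)
S=bot.grab_frame('side');save(S,'s4');u,v=proj(S,[[.4625,.1638,.155]])[0].round().astype(int);print(u,v)
b=cv2.resize(cv2.imread('pics/s4.png')[v-25:v+25,u-25:u+25],(400,400),interpolation=cv2.INTER_CUBIC)
cv2.imwrite('pics/z3.png',np.hstack([a,b]))
```

```text
0.00999765979366892 0.0
237 168
```

View pics/z3.png

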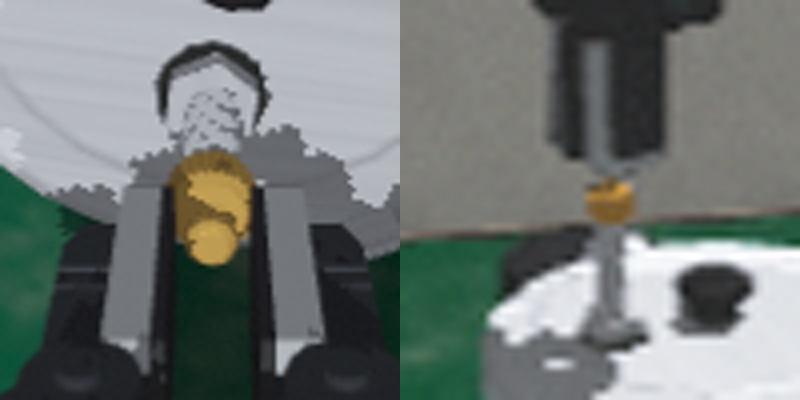

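>>> apply_moves(claw=[0.022,0.022,0.022,0.022,0.022,0.022,0.022,0.022,0.022,0.022,0.022,0.022], xyz=[[0,0,0],[0,0,0],[0,0,0.002],[0,0,0.002],[0,0,0.002],[0,0,0.002],[0,0,0.002],[0,0,0.002],[0,0,0.002],[0,0,0.002],[0,0,0.002],[0,0,0]], twist=[[0,0,0],[0,0,0],[0,0,0],[0,0,0],[0,0,0],[0,0,0],[0,0,0],[0,0,0],[0,0,0],[0,0,0],[0,0,0],[0,0,0]])

```text
clock: 8.25
position: [0.4624, 0.1635, 0.1202]
tool_rot: [3.142, 0.0, 0.418]
force: [-0.2, -0.2, 1.3]
grip_width: 0.0221
finger_force: 0.0
```

Run:
```python
from h import *
np.set_printoptions(precision=4,suppress=True)
W=bot.grab_frame('wrist');save(W,'w5')
s=bot.observe();print(s['position'],s['force'],s['grip_width'],s['finger_force'])
u,v=253,235
a=cv2.resize(cv2.imread('pics/w5.png')[v-50:v+50,u-50:u+50],(400,400),interpolation=cv2.INTER_CUBIC)
S=bot.grab_frame('side');save(S,'s5');u,v=237,168
print(proj(S,[s['position'],s['position']+[0,0,.019]]))
b=cv2.resize(cv2.imread('pics/s5.png')[v-25:v+25,u-25:u+25],(400,400),interpolation=cv2.INTER_CUBIC)
cv2.imwrite('pics/z4.png',np.hstack([a,b]))
```

```text
[0.4625 0.1635 0.1203] [ 0.4316  0.1282 -0.085 ] 0.02213383969481832 0.0
[[237.8704 182.8087]
 [237.6754 174.7299]]
```

View pics/z4.png

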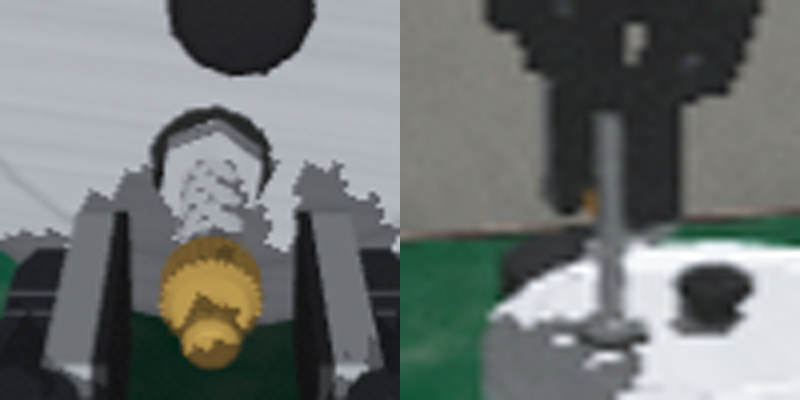

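>>> apply_moves(claw=[0.022,0.022,0.022,0.018,0.015,0.013,0.011,0.01,0.01], xyz=[[0,0,0.002],[0,0,0.002],[0,0,0.001],[0,0,0],[0,0,0],[0,0,0],[0,0,0],[0,0,0],[0,0,0]], twist=[[0,0,0],[0,0,0],[0,0,0],[0,0,0],[0,0,0],[0,0,0],[0,0,0],[0,0,0],[0,0,0]], force=25)

```text
clock: 9.25
position: [0.4625, 0.1637, 0.1154]
tool_rot: [-3.141, -0.0, 0.418]
force: [-1.1, 1.3, 1.8]
grip_width: 0.011
finger_force: 24.3
```

>>> apply_moves(claw=[0.01,0.01,0.01,0.01,0.01,0.01,0.01,0.01,0.01,0.01], xyz=[[0,0,-0.00012],[0,0,-0.00012],[0,0,-0.00012],[0,0,-0.00012],[0,0,-0.00012],[0,0,-0.00012],[0,0,-0.00012],[0,0,-0.00012],[0,0,-0.00012],[0,0,-0.00012]], twist=[[0,0,-0.14],[0,0,-0.14],[0,0,-0.14],[0,0,-0.14],[0,0,-0.14],[0,0,-0.14],[0,0,-0.14],[0,0,-0.14],[0,0,-0.14],[0,0,-0.14]])

```text
clock: 10.25
position: [0.4627, 0.1636, 0.1167]
tool_rot: [3.141, -0.0, 1.823]
force: [-0.2, 0.8, 0.5]
grip_width: 0.0111
finger_force: 24.4
```

Run:
```python
from h import *
np.set_printoptions(precision=4,suppress=True)
s=bot.observe();print(s['position'],s['tool_rot'],s['qpos'],s['force'],s['moment'],s['grip_width'],s['finger_force'])
for c in('side','top'):
    f=bot.grab_frame(c);save(f,c+'6'); print([(x['position'],x['score']) for x in bot.find_in(c,'jar')[:1]])
a=cv2.imread('pics/top0.png').astype(int);b=cv2.imread('pics/top6.png').astype(int)
W=bot.grab_frame('wrist');save(W,'w6')
u,v=253,225
a=cv2.resize(cv2.imread('pics/w6.png')[v-50:v+50,u-50:u+50],(400,400),interpolation=cv2.INTER_CUBIC)
b=cv2.resize(cv2.imread('pics/side6.png')[143:193,212:262],(400,400),interpolation=cv2.INTER_CUBIC)
cv2.imwrite('pics/z6.png',np.hstack([a,b]))
```

```text
[0.4627 0.1636 0.1167] [ 3.1412 -0.      1.8234] [-0.5753  0.4396  0.1486  2.0343 -0.101   0.6741 -0.109 ] [-0.1743  0.7837  0.459 ] [ 0.2581  0.0943 -0.005 ] 0.011090851244570479 24.371564984321594
[([0.4872, 0.1265, 0.0836], 0.63)]
[]
```

View pics/z6.png

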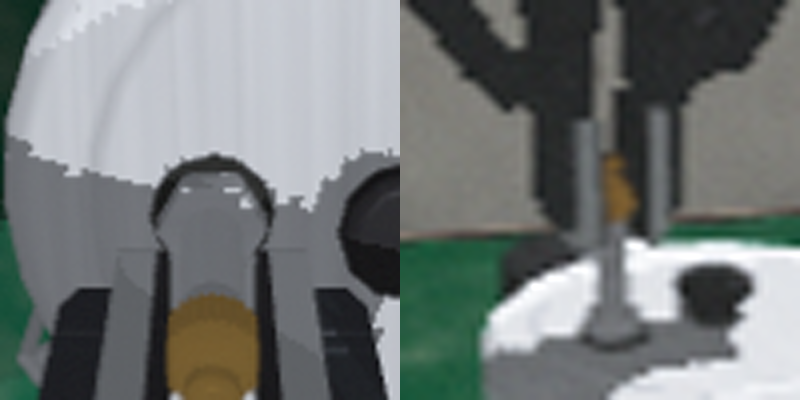

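>>> apply_moves(claw=[0.01,0.01,0.01,0.01,0.01,0.01,0.01,0.01,0.01,0.01,0.01,0.01,0.01,0.01,0.01,0.01], xyz=[[0,0,-0.00012],[0,0,-0.00012],[0,0,-0.00012],[0,0,-0.00012],[0,0,-0.00012],[0,0,-0.00012],[0,0,-0.00012],[0,0,-0.00012],[0,0,-0.00012],[0,0,-0.00012],[0,0,-0.00012],[0,0,-0.00012],[0,0,-0.00012],[0,0,-0.00012],[0,0,-0.00012],[0,0,0]], twist=[[0,0,-0.14],[0,0,-0.14],[0,0,-0.14],[0,0,-0.14],[0,0,-0.14],[0,0,-0.14],[0,0,-0.14],[0,0,-0.14],[0,0,-0.14],[0,0,-0.14],[0,0,-0.14],[0,0,-0.14],[0,0,-0.14],[0,0,-0.14],[0,0,-0.14],[0,0,0]])

```text
clock: 12.1
position: [0.4627, 0.1639, 0.1184]
tool_rot: [3.141, 0.001, -2.365]
force: [1.2, 4.1, 0.5]
grip_width: 0.0115
finger_force: 24.5
```

```bash
cat > o.py <<'E'
from h import *
np.set_printoptions(precision=4,suppress=True)
s=bot.observe();print(s['clock'],s['position'],s['tool_rot'],'q',s['qpos'],s['force'],s['moment'],s['grip_width'],s['finger_force'])
E
python3 o.py
```

```text
12.1 [0.4627 0.1639 0.1184] [ 3.1413  0.0005 -2.3655] q [-0.1529  0.4537 -0.3978  2.0111  0.2584  0.7243  1.6375] [1.1891 4.1183 0.5361] [ 0.9257 -0.0893 -0.0081] 0.011493286680431685 24.489494562149048
```

>>> apply_moves(claw=[0.026,0.026,0.026,0.026,0.026,0.026,0.026,0.026,0.026,0.026,0.026,0.026,0.026,0.026,0.026,0.026,0.026,0.026,0.026,0.026], xyz=[[0,0,0],[0,0,0],[0,0,0],[0,0,0],[0,0,0],[0,0,0],[0,0,0],[0,0,0],[0,0,0],[0,0,0],[0,0,0],[0,0,0],[0,0,0],[0,0,0],[0,0,0],[0,0,0],[0,0,0],[0,0,0],[0,0,0],[0,0,0]], twist=[[0,0,0],[0,0,0],[0,0,0],[0,0,0.15],[0,0,0.15],[0,0,0.15],[0,0,0.15],[0,0,0.15],[0,0,0.15],[0,0,0.15],[0,0,0.15],[0,0,0.15],[0,0,0.15],[0,0,0.15],[0,0,0.15],[0,0,0.15],[0,0,0.15],[0,0,0.15],[0,0,0.15],[0,0,0]])

```text
clock: 14.1
position: [0.4624, 0.1637, 0.1184]
tool_rot: [3.142, 0.0, 1.514]
force: [0.4, -0.7, 1.1]
grip_width: 0.0261
finger_force: 0.0
```

>>> apply_moves(claw=[0.018,0.014,0.012,0.01,0.01,0.01], xyz=[[0,0,0],[0,0,0],[0,0,0],[0,0,0],[0,0,0],[0,0,0]], twist=[[0,0,0],[0,0,0],[0,0,0],[0,0,0],[0,0,0],[0,0,0]])

```text
clock: 14.7
position: [0.4626, 0.1635, 0.1184]
tool_rot: [3.141, -0.0, 1.518]
force: [-0.2, 0.5, 0.6]
grip_width: 0.0113
finger_force: 24.3
```

```bash
python3 o.py
```

```text
14.7 [0.4626 0.1635 0.1184] [ 3.1415 -0.0001  1.518 ] q [-0.6344  0.4424  0.2261  2.0359 -0.1535  0.6788 -0.3625] [-0.1943  0.5347  0.5833] [ 0.1413 -0.0559 -0.0243] 0.011323552202963237 24.344795644283295
```

>>> apply_moves(claw=[0.01,0.01,0.01,0.01,0.01,0.01,0.01,0.01,0.01,0.01,0.01], xyz=[[0,0,-0.00012],[0,0,-0.00012],[0,0,-0.00012],[0,0,-0.00012],[0,0,-0.00012],[0,0,-0.00012],[0,0,-0.00012],[0,0,-0.00012],[0,0,-0.00012],[0,0,-0.00012],[0,0,0]], twist=[[0,0,-0.14],[0,0,-0.14],[0,0,-0.14],[0,0,-0.14],[0,0,-0.14],[0,0,-0.14],[0,0,-0.14],[0,0,-0.14],[0,0,-0.14],[0,0,-0.14],[0,0,0]])

```text
clock: 15.8
position: [0.4629, 0.1637, 0.1197]
tool_rot: [3.141, 0.0, 2.92]
force: [1.4, 3.3, 0.5]
grip_width: 0.0113
finger_force: 24.4
```

```bash
python3 o.py
```

```text
15.8 [0.4629 0.1637 0.1197] [3.1409 0.0004 2.9203] q [-0.347   0.4314 -0.146   2.0201  0.0945  0.6956  0.7972] [1.3724 3.3181 0.4961] [ 0.6803 -0.3242 -0.0163] 0.011322157065329387 24.393016397953033
```

>>> apply_moves(claw=[0.01,0.01,0.01,0.01], xyz=[[0,0,-9e-05],[0,0,-9e-05],[0,0,-9e-05],[0,0,0]], twist=[[0,0,-0.1],[0,0,-0.1],[0,0,-0.1],[0,0,0]])

```text
clock: 16.2
position: [0.4628, 0.1638, 0.1199]
tool_rot: [3.141, 0.001, -3.068]
force: [2.2, 3.2, 0.3]
grip_width: 0.0114
finger_force: 24.4
```

```bash
python3 o.py
```

```text
16.2 [0.4628 0.1638 0.1199] [ 3.1411  0.0005 -3.0675] q [-0.2884  0.4348 -0.2217  2.0168  0.1432  0.7038  1.0454] [2.1536 3.2107 0.304 ] [ 0.6964 -0.5092 -0.0092] 0.011407804448533041 24.41164255142212
```

>>> apply_moves(claw=[0.01,0.01,0.01,0.01], xyz=[[0,0,-9e-05],[0,0,-9e-05],[0,0,-9e-05],[0,0,0]], twist=[[0,0,-0.1],[0,0,-0.1],[0,0,-0.1],[0,0,0]])

```text
clock: 16.6
position: [0.4628, 0.1638, 0.1202]
tool_rot: [3.141, 0.001, -2.769]
force: [2.5, 3.4, 0.1]
grip_width: 0.011
finger_force: 24.4
```

```bash
python3 o.py
```

```text
16.6 [0.4628 0.1638 0.1202] [ 3.1411  0.0006 -2.7689] q [-0.2293  0.4401 -0.2981  2.0136  0.1918  0.7135  1.2974] [2.5218 3.4368 0.0948] [ 0.8745 -0.5388 -0.1237] 0.011006230368709263 24.419083893299103
```

>>> apply_moves(claw=[0.01,0.01,0.024,0.024,0.03,0.03,0.03,0.03,0.03,0.03,0.03,0.03,0.03,0.03,0,0,0,0,0,0], xyz=[[0,0,0],[0,0,0],[0,0,0],[0,0,0],[0,0,0],[0,0,-0.005],[0,0,-0.005],[0,0,-0.005],[0,0,-0.005],[0,0,-0.005],[0,0,-0.005],[0,0,-0.005],[0,0,-0.005],[0,0,-0.005],[0,0,0],[0,0,0],[0,0,0],[0,0,0],[0,0,0],[0,0,0]], twist=[[0,0,-0.06],[0,0,0],[0,0,0],[0,0,0],[0,0,0],[0,0,0],[0,0,0],[0,0,0],[0,0,0],[0,0,0],[0,0,0],[0,0,0],[0,0,0],[0,0,0],[0,0,0],[0,0,0],[0,0,0],[0,0,0],[0,0,0],[0,0,0]])

```text
clock: 18.6
position: [0.4625, 0.1635, 0.1651]
tool_rot: [3.142, -0.0, -2.705]
force: [-0.3, -0.9, 0.2]
grip_width: 0.0001
finger_force: 0.0
```

```bash
python3 o.py
python3 - <<'E'
from h import *
W=bot.grab_frame('wrist');save(W,'w7');S=bot.grab_frame('side');save(S,'s7');T=bot.grab_frame('top');save(T,'t7')
print(proj(W,[.4625,.1637,.1678]))
a=cv2.resize(cv2.imread('pics/w7.png')[150:270,195:315],(400,400),interpolation=cv2.INTER_CUBIC)
b=cv2.resize(cv2.imread('pics/s7.png')[133:183,212:262],(400,400),interpolation=cv2.INTER_CUBIC)
cv2.imwrite('pics/z7.png',np.hstack([a,b]))
E
```

```text
18.6 [0.4625 0.1635 0.1651] [ 3.1416 -0.0002 -2.7055] q [-0.1984  0.3744 -0.3322  1.9727  0.1638  0.8201  1.3855] [-0.3348 -0.8625  0.2335] [-0.0372  0.0282 -0.0832] 8.337316751250765e-05 0.0
[[258.22789967 231.47886677]]
```

View pics/z7.png

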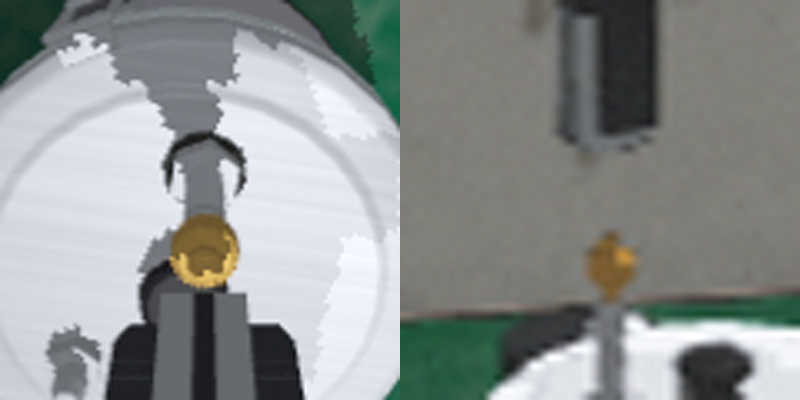

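>>> apply_moves(claw=[0,0,0,0,0,0,0,0,0,0,0], xyz=[[0,0,0.003],[0,0,0.003],[0,0,0.003],[0,0,0.003],[0,0,0.002],[0,0,0.001],[0,0,0.001],[0,0,0.001],[0,0,0.001],[0,0,0],[0,0,0]], twist=[[0,0,0],[0,0,0],[0,0,0],[0,0,0],[0,0,0],[0,0,0],[0,0,0],[0,0,0],[0,0,0],[0,0,0],[0,0,0]])

```text
clock: 19.85
position: [0.4625, 0.1636, 0.1472]
tool_rot: [-3.142, 0.0, -2.705]
force: [-0.6, -0.7, -0.5]
grip_width: 0.0001
finger_force: 0.0
```

>>> apply_moves(claw=[0,0,0,0,0,0], xyz=[[0,0,0.0005],[0,0,0.0005],[0,0,0.0005],[0,0,0.0005],[0,0,0],[0,0,0]], twist=[[0,0,0],[0,0,0],[0,0,0],[0,0,0],[0,0,0],[0,0,0]])

```text
clock: 20.45
position: [0.4625, 0.1635, 0.1451]
tool_rot: [-3.142, -0.0, -2.705]
force: [0.9, -0.6, -0.1]
grip_width: 0.0001
finger_force: 0.0
```

>>> apply_moves(claw=[0,0,0,0], xyz=[[0,0,0.0005],[0,0,0.0005],[0,0,0.0005],[0,0,0]], twist=[[0,0,0],[0,0,0],[0,0,0],[0,0,0]])

```text
clock: 20.85
position: [0.4625, 0.1636, 0.1436]
tool_rot: [-3.142, -0.0, -2.705]
force: [-0.5, -1.0, 0.2]
grip_width: 0.0003
finger_force: 0.0
```

>>> apply_moves(claw=[0,0,0,0], xyz=[[0,0,0.0003],[0,0,0.0003],[0,0,0.0003],[0,0,0]], twist=[[0,0,0],[0,0,0],[0,0,0],[0,0,0]])

```text
clock: 21.25
position: [0.4625, 0.1635, 0.1427]
tool_rot: [-3.142, -0.0, -2.705]
force: [-1.0, -0.7, -0.7]
grip_width: 0.0003
finger_force: 0.0
```

>>> apply_moves(claw=[0,0,0,0], xyz=[[0,0,0.0003],[0,0,0.0003],[0,0,0.0003],[0,0,0]], twist=[[0,0,0],[0,0,0],[0,0,0],[0,0,0]])

```text
clock: 21.65
position: [0.4625, 0.1636, 0.1418]
tool_rot: [3.142, -0.0, -2.705]
force: [0.0, -1.1, 0.6]
grip_width: 0.0001
finger_force: 0.0
```

>>> apply_moves(claw=[0,0,0,0], xyz=[[0,0,0.0003],[0,0,0.0003],[0,0,0.0003],[0,0,0]], twist=[[0,0,0],[0,0,0],[0,0,0],[0,0,0]])

```text
clock: 22.05
position: [0.4625, 0.1636, 0.1409]
tool_rot: [-3.142, -0.0, -2.705]
force: [-0.3, 0.7, 0.2]
grip_width: -0.0001
finger_force: 0.0
```

>>> apply_moves(claw=[0,0,0], xyz=[[0,0,0.0003],[0,0,0.0003],[0,0,0]], twist=[[0,0,0],[0,0,0],[0,0,0]])

```text
clock: 22.35
position: [0.4625, 0.1635, 0.1403]
tool_rot: [-3.142, -0.0, -2.705]
force: [0.2, 0.7, -1.1]
grip_width: 0.0002
finger_force: 0.0
```

>>> apply_moves(claw=[0,0,0], xyz=[[0,0,0.0003],[0,0,0.0003],[0,0,0]], twist=[[0,0,0],[0,0,0],[0,0,0]])

```text
clock: 22.65
position: [0.4625, 0.1635, 0.1397]
tool_rot: [-3.142, -0.0, -2.705]
force: [0.2, -1.1, -0.4]
grip_width: 0.0003
finger_force: 0.0
```

>>> apply_moves(claw=[0,0,0,0], xyz=[[0,0,0.0003],[0,0,0.0003],[0,0,0.0003],[0,0,0]], twist=[[0,0,0],[0,0,0],[0,0,0],[0,0,0]])

```text
clock: 23.05
position: [0.4626, 0.1636, 0.1389]
tool_rot: [-3.142, 0.0, -2.705]
force: [-0.2, -0.9, 2.4]
grip_width: -0.0
finger_force: 0.8
```

Run:
```python
from h import *
S=bot.grab_frame('side');save(S,'s8');W=bot.grab_frame('wrist');save(W,'w8')
a=cv2.resize(cv2.imread('pics/w8.png')[170:270,205:305],(400,400),interpolation=cv2.INTER_CUBIC)
b=cv2.resize(cv2.imread('pics/s8.png')[133:183,212:262],(400,400),interpolation=cv2.INTER_CUBIC)
cv2.imwrite('pics/z8.png',np.hstack([a,b]))
```

```text
(no output)
```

View pics/z8.png

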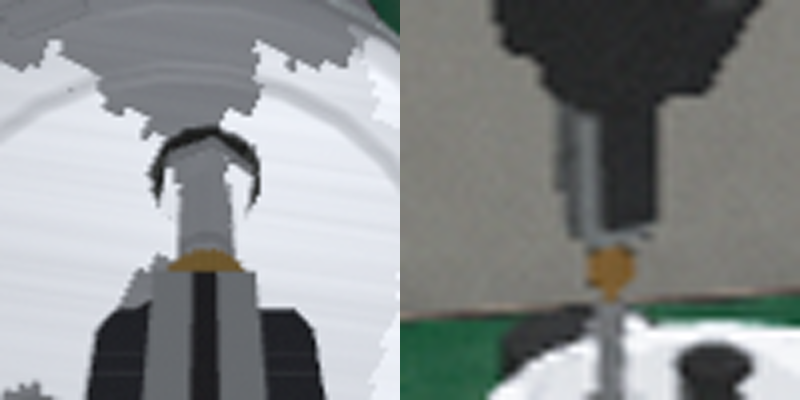

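>>> apply_moves(claw=[0,0,0,0], xyz=[[0,0,0.0002],[0,0,0.0002],[0,0,0.0002],[0,0,0]], twist=[[0,0,0],[0,0,0],[0,0,0],[0,0,0]])

```text
clock: 23.55
position: [0.4625, 0.1636, 0.1382]
tool_rot: [3.142, -0.0, -2.705]
force: [0.4, 0.9, 1.5]
grip_width: 0.0002
finger_force: 1.1
```

>>> apply_moves(claw=[0,0,0], xyz=[[0,0,0.0002],[0,0,0.0001],[0,0,0]], twist=[[0,0,0],[0,0,0],[0,0,0]])

```text
clock: 23.85
position: [0.4626, 0.1636, 0.138]
tool_rot: [-3.142, 0.0, -2.705]
force: [-0.3, -0.8, 3.1]
grip_width: 0.0001
finger_force: 1.2
```

>>> apply_moves(claw=[0,0,0], xyz=[[0,0,0.0001],[0,0,0.0001],[0,0,0]], twist=[[0,0,0],[0,0,0],[0,0,0]])

```text
clock: 24.15
position: [0.4625, 0.1636, 0.1377]
tool_rot: [-3.142, -0.0, -2.705]
force: [0.6, -0.1, 2.5]
grip_width: -0.0
finger_force: 1.3
```

>>> apply_moves(claw=[0,0,0], xyz=[[0,0,0.0001],[0,0,0.0001],[0,0,0]], twist=[[0,0,0],[0,0,0],[0,0,0]])

```text
clock: 24.45
position: [0.4625, 0.1636, 0.1375]
tool_rot: [-3.142, -0.0, -2.705]
force: [0.2, -0.5, 3.4]
grip_width: 0.0
finger_force: 1.4
```

>>> apply_moves(claw=[0,0,0], xyz=[[0,0,0.0001],[0,0,0.0001],[0,0,0]], twist=[[0,0,0],[0,0,0],[0,0,0]])

```text
clock: 24.75
position: [0.4626, 0.1636, 0.1374]
tool_rot: [-3.142, 0.0, -2.705]
force: [-0.5, -0.2, 2.8]
grip_width: 0.0001
finger_force: 1.5
```

>>> apply_moves(claw=[0,0,0], xyz=[[0,0,0.0001],[0,0,0.0001],[0,0,0]], twist=[[0,0,0],[0,0,0],[0,0,0]])

```text
clock: 25.05
position: [0.4625, 0.1636, 0.1371]
tool_rot: [-3.142, 0.0, -2.705]
force: [0.0, -0.6, 2.9]
grip_width: -0.0003
finger_force: 1.6
```

>>> apply_moves(claw=[0,0,0], xyz=[[0,0,0.0001],[0,0,0.0001],[0,0,0]], twist=[[0,0,0],[0,0,0],[0,0,0]])

```text
clock: 25.35
position: [0.4625, 0.1636, 0.137]
tool_rot: [-3.142, 0.0, -2.705]
force: [-0.6, -1.0, 3.3]
grip_width: 0.0003
finger_force: 1.7
```

>>> apply_moves(claw=[0,0,0], xyz=[[0,0,0.0001],[0,0,0.0001],[0,0,0]], twist=[[0,0,0],[0,0,0],[0,0,0]])

```text
clock: 25.65
position: [0.4625, 0.1636, 0.1367]
tool_rot: [-3.142, -0.0, -2.705]
force: [-0.2, -0.3, 4.1]
grip_width: -0.0001
finger_force: 1.8
```

>>> apply_moves(claw=[0,0,0], xyz=[[0,0,0.0001],[0,0,0.0001],[0,0,0]], twist=[[0,0,0],[0,0,0],[0,0,0]])

```text
clock: 25.95
position: [0.4626, 0.1636, 0.1366]
tool_rot: [-3.142, 0.0, -2.705]
force: [-0.5, -1.1, 3.6]
grip_width: 0.0
finger_force: 1.9
```

>>> apply_moves(claw=[0,0,0], xyz=[[0,0,0.0001],[0,0,0.0001],[0,0,0]], twist=[[0,0,0],[0,0,0],[0,0,0]])

```text
clock: 26.25
position: [0.4625, 0.1636, 0.1363]
tool_rot: [3.142, -0.0, -2.705]
force: [-1.0, 0.6, 4.4]
grip_width: -0.0001
finger_force: 2.0
```

>>> apply_moves(claw=[0,0,0], xyz=[[0,0,0.0001],[0,0,0.0001],[0,0,0]], twist=[[0,0,0],[0,0,0],[0,0,0]])

```text
clock: 26.55
position: [0.4625, 0.1636, 0.1361]
tool_rot: [-3.142, -0.0, -2.705]
force: [-0.0, 0.0, 4.1]
grip_width: -0.0002
finger_force: 2.1
```

>>> apply_moves(claw=[0,0,0], xyz=[[0,0,0.0001],[0,0,0.0001],[0,0,0]], twist=[[0,0,0],[0,0,0],[0,0,0]])

```text
clock: 26.85
position: [0.4625, 0.1636, 0.1359]
tool_rot: [3.142, -0.0, -2.705]
force: [-0.3, -0.2, 5.7]
grip_width: -0.0004
finger_force: 2.2
```

>>> apply_moves(claw=[0,0,0], xyz=[[0,0,0.0001],[0,0,0.0001],[0,0,0]], twist=[[0,0,0],[0,0,0],[0,0,0]])

```text
clock: 27.15
position: [0.4625, 0.1636, 0.1358]
tool_rot: [-3.142, 0.0, -2.705]
force: [0.4, -0.8, 4.4]
grip_width: -0.0003
finger_force: 2.3
```

>>> apply_moves(claw=[0,0,0], xyz=[[0,0,0.0001],[0,0,0.0001],[0,0,0]], twist=[[0,0,0],[0,0,0],[0,0,0]])

```text
clock: 27.45
position: [0.4626, 0.1636, 0.1355]
tool_rot: [3.142, 0.0, -2.706]
force: [-0.5, 0.1, 4.4]
grip_width: 0.0003
finger_force: 2.3
```

>>> apply_moves(claw=[0,0,0], xyz=[[0,0,0.0001],[0,0,0.0001],[0,0,0]], twist=[[0,0,0],[0,0,0],[0,0,0]])

```text
clock: 27.75
position: [0.4626, 0.1636, 0.1354]
tool_rot: [-3.142, 0.0, -2.705]
force: [-0.5, -0.8, 7.0]
grip_width: -0.0001
finger_force: 3.3
```

>>> apply_moves(claw=[0,0,0], xyz=[[0,0,0.0001],[0,0,0],[0,0,0]], twist=[[0,0,0],[0,0,0],[0,0,0]])

```text
clock: 28.05
position: [0.4626, 0.1636, 0.1353]
tool_rot: [-3.142, 0.0, -2.705]
force: [-0.6, -0.5, 7.2]
grip_width: 0.0001
finger_force: 3.7
```

>>> apply_moves(claw=[0,0,0], xyz=[[0,0,0.0001],[0,0,0.0001],[0,0,0]], twist=[[0,0,0],[0,0,0],[0,0,0]])

```text
clock: 28.35
position: [0.4626, 0.1636, 0.1352]
tool_rot: [-3.141, 0.0, -2.705]
force: [-1.8, -0.9, 10.0]
grip_width: 0.0002
finger_force: 4.6
```

>>> apply_moves(claw=[0,0,0,0,0], xyz=[[0,0,0.0001],[0,0,0.0001],[0,0,0],[0,0,0],[0,0,0]], twist=[[0,0,0],[0,0,0],[0,0,0],[0,0,0],[0,0,0]])

```text
clock: 28.85
position: [0.4626, 0.1636, 0.1351]
tool_rot: [-3.141, 0.0, -2.705]
force: [-2.0, 0.2, 11.3]
grip_width: -0.0002
finger_force: 5.5
```

Run:
```python
from h import *
a=[]
for i in range(10):
    bot.grab_frame('side'); s=bot.observe(); a.append([*s['force'],s['finger_force']])
print(np.mean(a,0),np.std(a,0),s['clock'])
```

```text
[-1.85153392 -0.65040604 10.69763857  5.47856943] [0.37323856 0.46160784 0.41514096 0.00046328] 29.35
```

>>> apply_moves(claw=[0,0,0,0,0,0,0,0,0,0,0,0,0,0,0,0,0,0,0,0], xyz=[[0,0,0.0001],[0,0,0],[0,0,0],[0,0,0],[0,0,0],[0,0,0],[0,0,0],[0,0,0],[0,0,0],[0,0,0],[0,0,0],[0,0,0],[0,0,0],[0,0,0],[0,0,0],[0,0,0],[0,0,0],[0,0,0],[0,0,0],[0,0,0]], twist=[[0,0,0],[0,0,0],[0,0,0],[0,0,0],[0,0,0],[0,0,0],[0,0,0],[0,0,0],[0,0,0],[0,0,0],[0,0,0],[0,0,0],[0,0,0],[0,0,0],[0,0,0],[0,0,0],[0,0,0],[0,0,0],[0,0,0],[0,0,0]])

```text
clock: 31.35
position: [0.4626, 0.1636, 0.1351]
tool_rot: [-3.141, 0.0, -2.705]
force: [-2.3, -0.4, 12.1]
grip_width: -0.0002
finger_force: 5.9
```

Run:
```python
from h import *
a=[]
for i in range(6):
    bot.grab_frame('side'); s=bot.observe(); a.append([*s['force'],s['finger_force']])
print(np.mean(a,0),s['clock'],s['position'])
```

```text
[-2.18841371 -0.56437543 11.9669161   5.93216181] 31.65 [0.46264597 0.16360536 0.1350661 ]
```

>>> apply_moves(claw=[0,0,0,0,0,0,0,0,0,0,0,0,0,0,0,0,0,0], xyz=[[0,0,-0.0005],[0,0,-0.0005],[0,0,-0.001],[0,0,-0.001],[0,0,-0.001],[0,0,-0.001],[0,0,-0.001],[0,0,-0.005],[0,0,-0.01],[0,0,-0.01],[0,0,-0.01],[0,0,-0.01],[0,0,-0.01],[0,0,0],[0,0,0],[0,0,0],[0,0,0],[0,0,0]], twist=[[0,0,0],[0,0,0],[0,0,0],[0,0,0],[0,0,0],[0,0,0],[0,0,0],[0,0,0],[0,0,0],[0,0,0],[0,0,0],[0,0,0],[0,0,0],[0,0,0],[0,0,0],[0,0,0],[0,0,0],[0,0,0]])

```text
clock: 33.45
position: [0.4624, 0.1635, 0.1954]
tool_rot: [3.142, -0.001, -2.705]
force: [-0.0, 0.4, -0.1]
grip_width: -0.0001
finger_force: 0.0
```

Run:
```python
from h import *
def brass(n):
    im=cv2.imread(n);h=cv2.cvtColor(im,cv2.COLOR_BGR2HSV);m=cv2.inRange(h,(10,120,60),(30,255,255));m[:155]=0;m[180:]=0;m[:,:225]=0;m[:,250:]=0
    y,x=np.nonzero(m);return x.mean(),y.min(),y.max(),len(x)
S=bot.grab_frame('side');save(S,'s9');T=bot.grab_frame('top');save(T,'t9')
print([brass(f'pics/{n}.png') for n in('side0','s7','s9')])
for c in('side','top'):print([np.round(x['position'],3) for x in bot.find_in(c,'jar')[:1]])
a=cv2.imread('pics/side0.png')[155:245,215:275].astype(int);b=cv2.imread('pics/s9.png')[155:245,215:275].astype(int);print(abs(a-b).mean())
s=bot.observe();print(s['force'],s['position'],s['clock'])
```

```text
[(np.float64(237.93103448275863), np.int64(162), np.int64(170), 29), (np.float64(237.96296296296296), np.int64(162), np.int64(169), 27), (np.float64(237.96296296296296), np.int64(162), np.int64(169), 27)]
[array([0.484, 0.126, 0.083])]
[]
6.496419753086419
[-0.87713753  0.91995685 -0.84131332] [0.46248983 0.1635859  0.19564334] 33.65
```

```bash
python3 -c "
from workcell import bot
print(bot.job_done())"
```

```text
the job is handed in; nothing more can be done
None
```

I unscrewed the lock nut to its stop, held the pin bottomed at about 12 N for over 2 s, let it spring back, and handed the job in at about 34 s. The last side picture shows the pin back up and no visible shift of the valve; I did not re-measure the petri dish, sample jar or pen, and the hand-in gave no verdict.

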